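# Route the gas to the barbed outlet

## Task

Turn the selector's pointer arm until it points straight at the outlet with the ridged hose barb (the other two outlets carry plain wide caps), and only then swing the inlet valve's lever from across its pipe to in line with the pipe, pointing away from the selector. Push the arm and the lever gently from the side with a fingertip, closed or single: pinch and lift nothing, and leave the loose vial, fitting and tape roll where they are.

Things in the scene. Friction and masses are not known exactly. Their poses are not given: they have to be found in the camera images.
- manifold: Fixed base plate of the gas selector (210 x 320 mm, top 20 mm above the table, on 12 mm feet). Origin on the table under the inlet pipe; x toward the outlets (ahead at yaw 0), y along the pipe. Selector drum (64 mm across) at y = +40 mm, brass inlet ball valve (36 mm cube) at y = -100 mm; pipe ends at y = -168 mm. All but arm, lever and hubs stays below 70 mm (hubs reach 110 mm, valve neck 79 mm).
- selector_arm (a joint): Angle of the selector's pointer arm about the vertical, rad: 0 points along the manifold's +x, positive is anticlockwise seen from above, stops at -1.3 and +1.3. The outlets lie at -0.873, 0 and +0.873. It turns stiffly (about 0.12 N m, some 2 N at 65 mm from the pivot) and stays where it is left.
- selector_pivot (a point): Point on the selector arm's vertical axis, at the arm's mid height (85 mm above the table). The steel arm is a bar 14 mm wide and 14 mm high (78 to 92 mm above the table), reaching 106 mm from the axis, narrowing over the last 18 mm to a nose; round hub 26 mm across.
- pointer_aim (a point): Point on the line of the selector arm, 130 mm from its axis (24 mm beyond the nose), 85 mm above the table: it comes right above the outlet that the arm points at.
- inlet_lever (a joint): Angle of the inlet valve's lever, rad: 0 is shut (across the pipe, along the manifold's -x, on the robot's side), growing anticlockwise seen from above; 1.57 is open (in line with the pipe, along the manifold's -y, away from the selector); stop at 1.72. Stiffness as the selector arm's; it stays where it is left.
- inlet_pivot (a point): Point on the inlet lever's vertical axis, at the lever's mid height (85 mm above the table). Lever: flat steel, 14 mm wide near the axis; from 40 to 100 mm from the axis a grey grip 18 mm wide and 14 mm high (78 to 92 mm above the table); hub 28 mm across.
- inlet_lever_end (a point): The free end of the inlet lever, 100 mm from its axis, at its mid height.
- barb_outlet: The outlet to select: upright brass hose barb, ridged and slender (17 mm over the ridges), 29 mm tall, its top 69 mm above the table; origin at its foot, 40 mm above the table, 130 mm from the selector's axis. Fixed; it stands at any of the three outlet places.
- capped_outlet_a: An outlet closed by a plain brass cap, 34 mm across, 16 mm tall, its top 56 mm above the table; origin at its foot. Fixed.
- capped_outlet_b: The other capped outlet, the same as capped_outlet_a.
- vial_c: Loose glass vial with a blue cap, 28 mm across, 58 mm tall, standing on the table; origin at its underside. Leave alone.
- brass_fitting_a: Loose brass tube fitting, 72 mm long, 12 mm high, on the table; origin at its underside. Leave alone.
- ptfe_tape: Loose roll of thread-seal tape, 50 mm across, 14 mm high, on the table; origin at its underside. Leave alone.

How it is judged:
On the way:
1. the pointer arm points at the barbed outlet while the inlet valve is still shut (horizontal distance between pointer_aim and barb_outlet below 0.018 m and value of joint inlet_lever below 0.25 rad), for 0.3 s.
At the end, for the whole second after the job is handed in: The arm's line passes within 18 mm of the barbed outlet's centre (about 8 degrees), the inlet lever is at 1.4 rad or more (in line with the pipe within 10 degrees, or on its stop), both at rest, and the vial, fitting and tape roll are within 15 mm of where they stood (horizontal distance between pointer_aim and barb_outlet below 0.018 m and value of joint inlet_lever above 1.4 rad and not (velocity of joint any of inlet_lever, selector_arm above 0.05 rad/s or velocity of joint any of inlet_lever, selector_arm below -0.05 rad/s) and distance of each of vial_c, brass_fitting_a, ptfe_tape from where it was at the start of the episode below 0.015 m); the robot touches nothing.
It fails at once if the inlet valve is opened while the arm is not at the barbed outlet (value of joint inlet_lever above 0.3 rad and horizontal distance between pointer_aim and barb_outlet above 0.022 m).
It fails at once if the selector arm is pinched or shoved hard (more than 18 N between fingers and arm) (contact force between the fingers and selector_arm above 18 N).
It fails at once if the inlet lever is pinched or shoved hard (more than 18 N) (contact force between the fingers and inlet_lever above 18 N).
It fails at once if a loose bystander is lifted, carried or knocked (distance of any of vial_c, brass_fitting_a, ptfe_tape from where it was at the start of the episode above 0.015 m).
It also fails if it takes over 51 s, if anything falls off the work surface, if the arm or the gripper's body presses on something with over 40 N, if the wrist force passes 120 N, or if a joint passes its speed limit or range.

## Robot

A 7-joint arm with a two-finger parallel gripper is mounted at the origin on the work surface; the furniture and walls round the work are solid. World frame = base frame: x ahead of the robot, y to its left, z up, the work surface at z = 0. Lengths are in m, angles in rad, forces in N, time in s.
With the tool pointing down it reaches from about 0.35 to 0.9 m from the base axis. Payload 8.1 kg.
Tool frame: the origin (TCP) lies on the centre line of the jaws, within the pads' length; the fingertips stand arm.tip_extent ahead of it and the grasp point (between the pads) lies 3 mm ahead of it (arm.tip_extent is the distance from the TCP to the fingertips, in m); y points along the fingers, z is the direction in which the jaws open and shut, and the axes are right-handed (so a half turn about y gives the same grasp; the last joint's range is limited). The gripper opens to 92 mm and grips with 3 to 60 N. Pads are 19 mm wide; open, the fingers measure 130 mm over their backs; the gripper's body (75 mm by 190 mm) begins 47 mm behind the grasp point.
Start: joints at [-1.393, 0.434, 0.025, 1.573, -0.012, 1.134, -0.075], TCP at [0.173, 0.601, 0.249] pointing down, gripper open.
Joint ranges: [-2.62, 2.62], [-0.44, 2.09], [-1.27, 1.32], [0.08, 2.57], [-1.32, 4.46], [0.12, 2], [-2.74, 2.74]. Speed limits (rad/s): [2.22, 2.22, 3.01, 3.01, 3.14, 3.14, 3.14].

## Interface

Orientations are given as a rotation vector (axis times angle).
In Python, from cell import observe, get_image, sign_off, boxes_of, place_of, arm gives the robot as it stands.
- The arm moves only by the tool arm_command, never from a script. Its argument "plan" is a list of rows, each a list of 2 entries, a list of its own where there are three numbers: the shift along the tool's x, y, z in m, then the turn, a rotation vector about the tool's x, y, z in degrees. In form: [[[tx, ty, tz], [ax, ay, az]], ...]. A call has 1 to 5 rows; each row is the pose to reach, as a shift and turn from the pose commanded when the call began, along the tool's axes at that moment; what a row does not reach only later rows make up. A row lasts 1/10 s, in which the tool goes at most 50 mm and 8.59 degrees, less where a joint would pass 70% of its speed; a pose out of reach is approached as far as the arm can. A call with a gripper value outside its range is refused whole. "fingers" is the closure, from -1 (fully open) to 1 (shut), set as the call begins (left out, the last holds). The fingers move at their own pace and stop on an object; "squeeze" is the grip in N (left out, the last holds). Time passes only in rows, so rows that repeat a pose let the fingers close. It gives the time, the measured TCP pose, the force and the opening at its end, in the units of the state.
- observe(): the state, without advancing time (a new reading comes with each control period).
- get_image(name): name is "scene" or "side" or "wrist"; returns a dict with "color" (400x640x3 uint8, red, green, blue), "camera_matrix" (3x3 intrinsics, pixels), "distortion" ([k1, k2, p1, p2, k3] as OpenCV has them; the pictures are not rectified), "world_to_cam" (4x4, takes a point from world to camera coordinates); the wrist camera has in their place "mount" (4x4, takes a point from camera to tool coordinates, whose origin is the TCP and whose axes are the tool frame's). Camera axes: x right, y up, looking along -z (the intrinsics and any distortion apply to the point x, -y, -z); pixel columns grow to the right and rows downward; lengths in m; the calibration is good to about 2 mm. A picture is of the moment at which its call begins: read the wrist's pose just before it. There is no depth.
- sign_off(): hands the job in, once; it reports no verdict.
Trained networks look in a picture, given as the dict that the camera call returned (one of the last four; its "shot" number tells which), for a name from the list of things; names that differ only in an ending like _2 or _b are one class to them, and where a whole thing is asked for, a point or a joint stands for the part that bears it (a point fixed in the world has none). Each returns a list of dicts, best first, with "confidence" (0 to 1); they miss things now and then, are a little off and sometimes report something else, mostly with a low value. They report only what shows in the picture. A call takes as long as a camera call.
- boxes_of(picture, thing): "point" ([column, row] in pixels, amid what is visible of it).
- place_of(picture, thing): "point" ([column, row] in pixels: a listed point, or the origin of a listed thing).
The state is a dict: "clock": time; "joints": joint angles; "dq": joint speeds; "joint_efforts": joint torques, N m; "position": TCP position; "ee_rot": TCP orientation; "force": force on the tool from outside, world axes, zero at the start; "ft_torque": the same for the moment, N m; "width": opening from 0.0 (shut) to 1.0 (fully open).
Only numpy, scipy, OpenCV 4.12 (cv2) and the standard library are available. Lean on these libraries where they do the work, as an engineer would, in place of code of your own. Each camera call takes 0.05 s, during which the arm holds its last target.

## Working session

There is one attempt and no reset: what is moved stays moved. The work goes in short steps, Python scripts to look and compute and a tool call to move; the robot and the scene stay as the last step left them, time stands still between calls to the robot, and variables do not carry over. Pictures are saved under pics/ and viewed, and the job is handed in when it is done.

Besides the shell and the picture viewer there is one more tool, called after "Emit:" as a command line: name --argument value ..., lists and objects as JSON in quotes. arm_command: Moves the arm, as the interface text tells. Its arguments: {"type":"object","properties":{"plan":{"type":"array","items":{"type":"array"}},"fingers":{"type":"number"},"squeeze":{"type":"number"}},"required":["plan"]}

```bash
ls; mkdir -p pics
cat > h.py <<'E'
import numpy as np,cv2
from cell import *
def save(p,n): cv2.imwrite('pics/'+n+'.png',p["color"][:,:,::-1])
def ray(p,uv,T_wc=None):
    K=np.array(p["camera_matrix"]);d=np.array(p["distortion"])
    n=cv2.undistortPoints(np.array([[uv]],float),K,d)[0,0]
    v=np.array([n[0],-n[1],-1.])
    M=np.linalg.inv(np.array(p["world_to_cam"])) if T_wc is None else T_wc
    return M[:3,3],M[:3,:3]@v
def atz(p,uv,z,T=None):
    o,v=ray(p,uv,T); return o+v*(z-o[2])/v[2]
def proj(p,X):
    M=np.array(p["world_to_cam"]);c=M[:3,:3]@np.array(X)+M[:3,3]
    q=cv2.projectPoints(np.array([[c[0],-c[1],-c[2]]]),np.zeros(3),np.zeros(3),np.array(p["camera_matrix"]),np.array(p["distortion"]))[0]
    return q.ravel()
E
python3 - <<'E'
from h import *
s=observe();print(s, arm.tip_extent)
Z=dict(selector_pivot=.085,pointer_aim=.085,inlet_pivot=.085,inlet_lever_end=.085,barb_outlet=.04,capped_outlet_a=.04,vial_c=0,brass_fitting_a=0,ptfe_tape=0,manifold=0)
for n in("scene","side"):
    p=get_image(n);save(p,n+'0')
    for t,z in Z.items():
        for r in place_of(p,t)[:3]:
            print(n,t,round(r["confidence"],2),np.round(r["point"],1),np.round(atz(p,r["point"],z),4))
E
```

```text
pics
{'clock': 0.0, 'joints': array([-1.39257496,  0.43523651,  0.02494298,  1.57409742, -0.01159445,
        1.1340019 , -0.07508246]), 'dq': array([ 7.16954321e-04,  9.42592769e-04,  5.74421073e-05,  1.38624886e-03,
        7.15280307e-04, -6.07637822e-04, -1.52750064e-04]), 'joint_efforts': array([ 7.39636052e-04, -6.67834067e+01,  9.85442586e-01, -3.14453924e+01,
       -6.04944653e-02,  4.25481470e-02,  1.78696855e-04]), 'position': array([0.17311983, 0.60004463, 0.24793607]), 'ee_rot': array([-1.56112999,  0.22055996, -0.22042339]), 'force': array([ 0.23229988,  0.49050406, -0.65826766]), 'ft_torque': array([-0.00085261, -0.03502079, -0.03757662]), 'width': 0.999137513124697} 0.022
scene selector_pivot 0.76 [299.4 202.8] [ 0.5275 -0.1069  0.085 ]
scene pointer_aim 0.7 [328.8 175.1] [ 0.66   -0.1584  0.085 ]
scene pointer_aim 0.7 [368.3 230.2] [ 0.449  -0.2592  0.085 ]
scene inlet_pivot 0.78 [363.8 203.4] [ 0.5462 -0.2472  0.085 ]
scene inlet_pivot 0.5 [417.6 230.4] [ 0.4625 -0.3587  0.085 ]
scene inlet_lever_end 0.84 [369.  229.5] [ 0.4516 -0.2606  0.085 ]
scene barb_outlet 0.4
[... 465 characters left out ...]
1501  0.    ]
side selector_pivot 0.96 [306.9 194.3] [ 0.544  -0.1146  0.085 ]
side pointer_aim 0.65 [305.9 194.6] [ 0.5458 -0.1133  0.085 ]
side pointer_aim 0.54 [309.2 218.6] [ 0.5276 -0.0406  0.085 ]
side inlet_pivot 0.59 [314.5 160.1] [ 0.5491 -0.2434  0.085 ]
side inlet_lever_end 0.78 [360.  157.2] [ 0.4541 -0.2672  0.085 ]
side barb_outlet 0.61 [244.1 211.3] [ 0.6691 -0.1057  0.04  ]
side capped_outlet_a 0.43 [271.  185.6] [ 0.6375 -0.2022  0.04  ]
side vial_c 0.66 [374.3 169.8] [ 0.4231 -0.3592  0.    ]
side brass_fitting_a 0.51 [266.5 179.8] [ 0.6704 -0.2843  0.    ]
side ptfe_tape 0.71 [265.4 180.2] [ 0.6725 -0.2822  0.    ]
side manifold 0.62 [312.5 218.6] [ 0.5408 -0.1507  0.    ]
```

Run:
```python
import cv2
for n,(a,b,c,d) in dict(scene0=(140,310,220,450),side0=(120,280,200,420)).items():
    i=cv2.imread(f'pics/{n}.png')[a:b,c:d]; cv2.imwrite(f'pics/{n}c.png',cv2.resize(i,None,fx=3.4,fy=3.4,interpolation=cv2.INTER_CUBIC))
```

```text
(no output)
```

View pics/scene0.png

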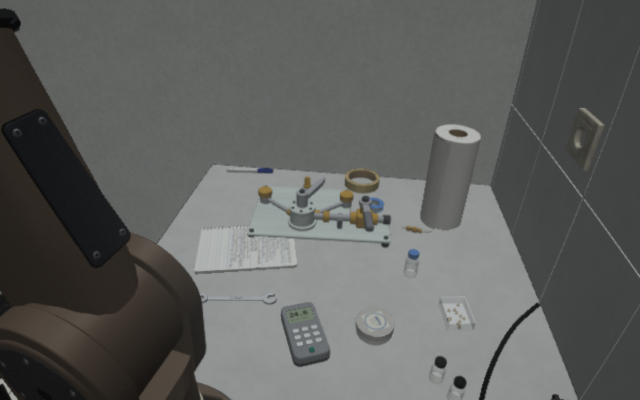

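View pics/scene0c.png

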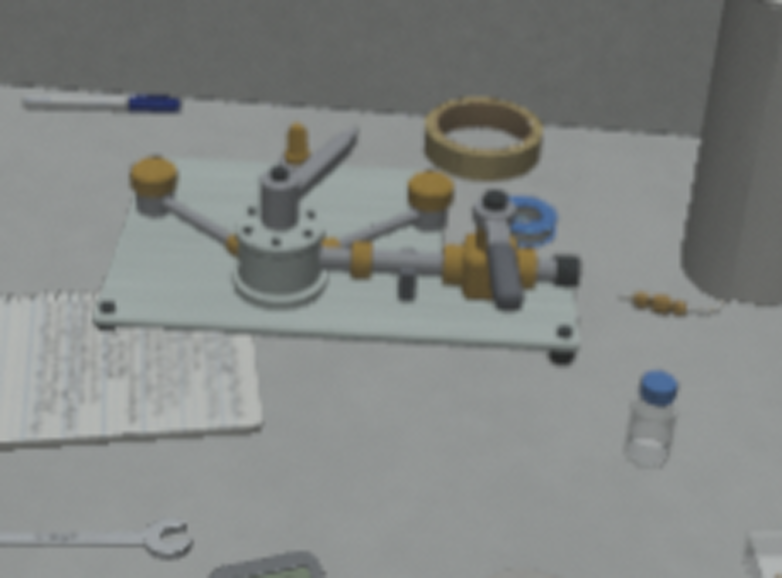

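View pics/side0c.png

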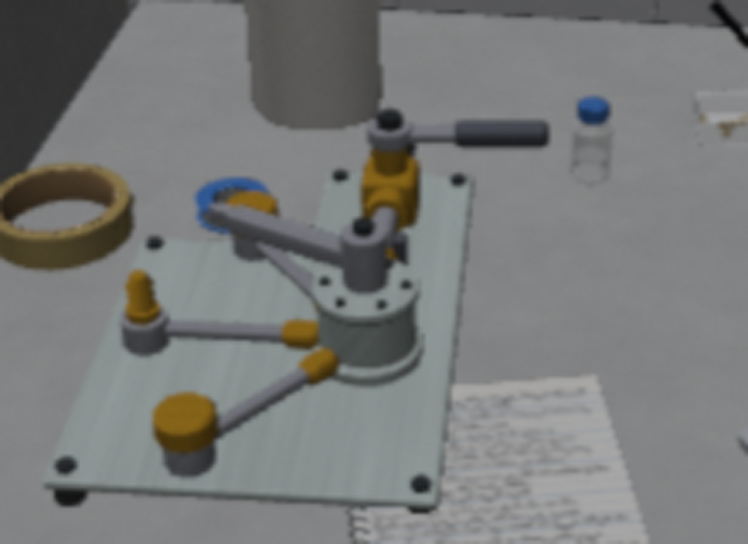

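The side and scene views agree: the barb is the middle outlet (scene ~(307,177)), and the arm points to the right of it, towards the −y cap. Next I fit the manifold pose from these features.

```bash
cat > fit.py <<'E'
from h import *
from scipy.optimize import least_squares
ps={n:get_image(n) for n in("scene","side")}
c,s=np.cos(.873)*.13,np.sin(.873)*.13
L=dict(h1=(0,.04,.11),h2=(0,-.1,.11),b=(.13,.04,.069),cl=(c,.04+s,.056),cr=(c,.04-s,.056))
O=dict(scene=dict(h1=(302,191.3),h2=(365.3,198.8),b=(307.4,177.2),cl=(265,188),cr=(346.5,193)),
 side=dict(h1=(306.8,186.5),h2=(314.1,155),b=(241.2,200.5),cl=(254.4,239.5),cr=(274.1,178.5)))
def W(q,l): a=q[2];return np.array([q[0]+np.cos(a)*l[0]-np.sin(a)*l[1],q[1]+np.sin(a)*l[0]+np.cos(a)*l[1],l[2]])
f=lambda q:np.concatenate([proj(ps[n],W(q,L[k]))-O[n][k] for n in O for k in O[n]])
r=least_squares(f,[.54,-.15,0]);q=r.x;print(np.round(q,4),np.round(r.fun,1))
for n,l in dict(sp=(0,.04,.085),ip=(0,-.1,.085),barb=(.13,.04,.04),aimc=(.13,.04,.085)).items(): print(n,np.round(W(q,l),4))
for n,u,v in(("scene",(324.4,178.2),(370.6,228)),("side",(259.7,181.2),(361.2,158.8))):
    X=atz(ps[n],u,.087);d=X-W(q,(0,.04,.085));print(n,X,np.hypot(*d[:2]),np.arctan2(d[1],d[0])-q[2])
    X=atz(ps[n],v,.085);d=X-W(q,(0,-.1,.085));print(n,'lever',X,np.hypot(*d[:2]),np.arctan2(-d[1],-d[0])-q[2])
s=observe();R=cv2.Rodrigues(s["ee_rot"])[0];print(R.round(3))
E
python3 fit.py
```

```text
[ 0.5424 -0.1473  0.0309] [-1.5 -1.4 -0.6 -4.9 -0.3 -0.4 -0.7  0.4 -0.5  0.6  0.6 -1.   2.1 -6.
 -0.  -0.6 -0.8  0.4  1.1  0.5]
sp [ 0.5412 -0.1073  0.085 ]
ip [ 0.5455 -0.2472  0.085 ]
barb [ 0.6711 -0.1033  0.04  ]
aimc [ 0.6711 -0.1033  0.085 ]
scene [ 0.63981328 -0.14971687  0.087     ] 0.10738516024082138 -0.43703228745418954
scene lever [ 0.45714744 -0.26370613  0.085     ] 0.08986634774024618 0.15349009824709067
side [ 0.64355547 -0.14540695  0.087     ] 0.10925575611993486 -0.3872414233769653
side lever [ 0.45113698 -0.26066936  0.085     ] 0.09530575360249613 0.11058994472668705
[[ 0.961  0.     0.277]
 [-0.277 -0.     0.961]
 [ 0.    -1.     0.   ]]
```

```bash
sed -i 's/h2=(0,-.1,.11)/h2=(0,-.1,.095)/' fit.py; python3 fit.py; sed -i 's/h2=(0,-.1,.095)/h2=(0,-.1,.1)/' fit.py; python3 fit.py|head -2
```

```text
[ 0.544  -0.1496  0.0505] [-0.4 -1.5 -0.1  0.2 -0.4 -0.5 -0.5  0.7 -0.1  0.   0.4 -1.8  0.8 -0.4
 -0.4 -0.6 -0.1  0.1 -0.1  0.3]
sp [ 0.542  -0.1096  0.085 ]
ip [ 0.549  -0.2495  0.085 ]
barb [ 0.6718 -0.1031  0.04  ]
aimc [ 0.6718 -0.1031  0.085 ]
scene [ 0.63981328 -0.14971687  0.087     ] 0.10572208999095775 -0.43935068521455894
scene lever [ 0.45714744 -0.26370613  0.085     ] 0.09300030495048334 0.10335630190030058
side [ 0.64355547 -0.14540695  0.087     ] 0.1076866563592361 -0.3891195471162193
side lever [ 0.45113698 -0.26066936  0.085     ] 0.09855249839149666 0.06355051265980557
[[ 0.961  0.     0.277]
 [-0.277  0.     0.961]
 [ 0.    -1.     0.   ]]
[ 0.5435 -0.1488  0.044 ] [-0.8 -1.5 -0.3 -1.5 -0.4 -0.5 -0.6  0.6 -0.2  0.2  0.5 -1.5  1.2 -2.3
 -0.3 -0.6 -0.3  0.2  0.3  0.4]
```

Run:
```python
from h import *
p=get_image("scene")
for n,uv,z in(("towel L",(422,219),0),("towel bottom",(443,227),0),("towelR",(463,222),0),("wallcorner",(490,185),0),("wall near",(575,385),0)): print(n,atz(p,uv,z).round(3))
```

```text
towel L [ 0.628 -0.394  0.   ]
towel bottom [ 0.602 -0.442  0.   ]
towelR [ 0.63  -0.495  0.   ]
wallcorner [ 0.826 -0.604  0.   ]
wall near [ 0.191 -0.608  0.   ]
```

Emit:
arm_command --plan '[[[0.035,0,-0.035],[0,0,0]],[[0.07,0,-0.07],[0,0,0]],[[0.105,0,-0.105],[0,0,0]],[[0.14,0,-0.14],[0,0,0]],[[0.175,0,-0.175],[0,0,0]]]' --fingers 1 --squeeze 5

```text
clock: 1.95
position: [0.2936, 0.3821, 0.2489]
ee_rot: [-1.559, 0.22, -0.221]
force: [0.9, 0.6, -0.5]
width: 0.613
```

Emit:
arm_command --plan '[[[0.035,0,-0.035],[0,0,0]],[[0.07,0,-0.07],[0,0,0]],[[0.105,0,-0.105],[0,0,0]],[[0.14,0,-0.14],[0,0,0]],[[0.175,0,-0.175],[0,0,0]]]'

```text
clock: 2.45
position: [0.4132, 0.1654, 0.2492]
ee_rot: [-1.559, 0.22, -0.221]
force: [1.1, -0.5, 0.1]
width: 0.182
```

Emit:
arm_command --plan '[[[0.035,0,-0.035],[0,0,0]],[[0.07,0,-0.07],[0,0,0]],[[0.105,0,-0.105],[0,0,0]],[[0.14,0,-0.14],[0,0,0]],[[0.175,0,-0.175],[0,0,0]]]'

```text
clock: 2.95
position: [0.5329, -0.0512, 0.249]
ee_rot: [-1.559, 0.219, -0.221]
force: [1.6, 0.8, 0.1]
width: 0.007
```

```bash
cat > go.py <<'E'
import sys
from h import *
s=observe();R=cv2.Rodrigues(s["ee_rot"])[0]
t=np.array([float(a) for a in sys.argv[1:4]]);print(s["clock"],s["position"].round(4),'yaw x',np.arctan2(R[1,0],R[0,0]).round(3),'shift',(R.T@(t-s["position"])).round(4),'w',s["width"],s["joints"].round(2))
E
python3 go.py .622 -.19 .25
```

```text
2.95 [ 0.5329 -0.0512  0.249 ] yaw x -0.28 shift [ 0.124  -0.0009 -0.1087] w 0.007021430597698847 [-0.34  0.3   0.44  1.82 -0.14  1.06  1.44]
```

Emit:
arm_command --plan '[[[0.03,0,-0.028],[0,-5,0]],[[0.06,0,-0.055],[0,-10,0]],[[0.09,0,-0.08],[0,-15,0]],[[0.122,0,-0.107],[0,-19,0]],[[0.122,0,-0.107],[0,-19,0]]]'

```text
clock: 3.45
position: [0.6207, -0.1923, 0.2483]
ee_rot: [-1.574, -0.038, 0.037]
force: [0.7, -0.9, 0.9]
width: 0.003
```

```bash
python3 go.py .622 -.19 .097
python3 - <<'E'
from h import *
p=get_image("wrist");save(p,"w1");print(p["mount"])
p=get_image("scene");save(p,"s1")
i=p["color"][120:300,220:450,::-1];cv2.imwrite('pics/s1c.png',cv2.resize(i,None,fx=3.3,fy=3.3))
E
```

```text
3.45 [ 0.6207 -0.1923  0.2483] yaw x 0.047 shift [0.0013 0.1513 0.0029] w 0.002511284724186036 [-0.04  0.49  0.4   1.53 -0.2   1.16  2.01]
[[ 4.89272662e-04 -9.66980452e-01 -2.54850087e-01 -6.82132569e-02]
 [ 3.51059419e-04  2.54850268e-01 -9.66980464e-01 -1.35888150e-01]
 [ 9.99999819e-01  3.83649583e-04  4.64158865e-04  4.66522799e-04]
 [ 0.00000000e+00  0.00000000e+00  0.00000000e+00  1.00000000e+00]]
```

View pics/w1.png

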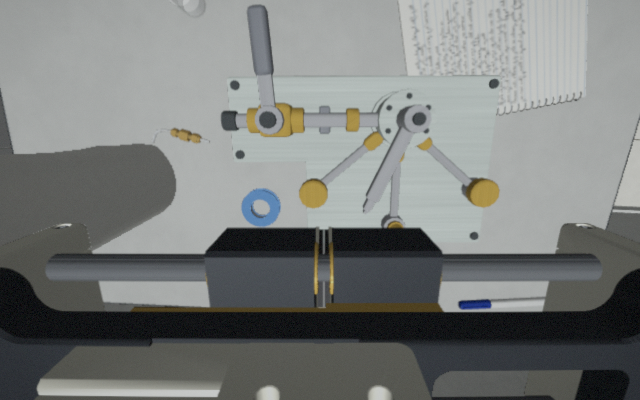

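View pics/s1c.png

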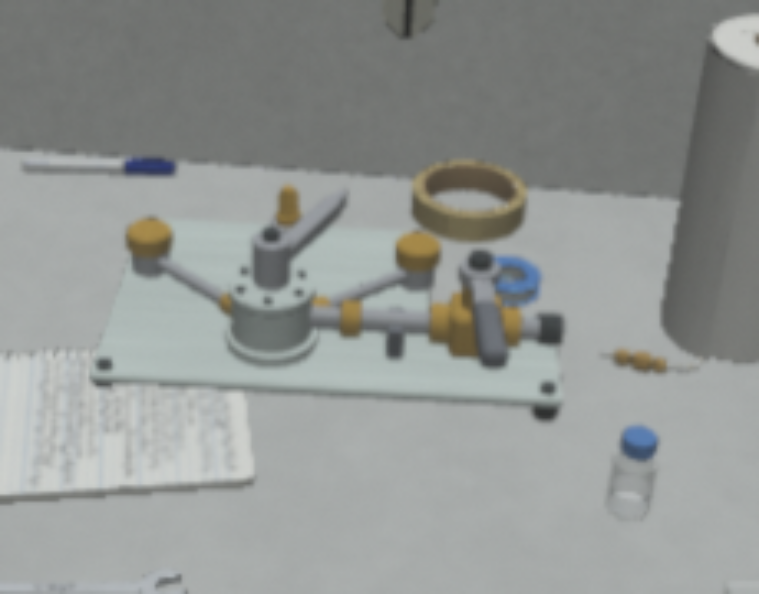

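```bash
cat > wr.py <<'E'
from h import *
s=observe();p=get_image("wrist")
R=cv2.Rodrigues(s["ee_rot"])[0];T=np.eye(4);T[:3,:3]=R;T[:3,3]=s["position"]
C=T@np.array(p["mount"])
print(s["clock"],s["position"],np.array(p["camera_matrix"]).round(0).tolist())
pp=dict(p);pp["world_to_cam"]=np.linalg.inv(C)
E
cat > a.py <<'E'
from wr import *
def tool(x,y,z): return (T@[x,y,z,1])[:3]
for a in(.0095,-.0095):
  for y in(.022,-.02): print(a,y,[proj(pp,tool(a,y,z)).round(0).tolist() for z in(-.019,0,.019)])
sp=(.542,-.1096,.11);ip=(.549,-.2495,.095);b=(.6718,-.1031,.069)
for n,X in dict(sp=sp,ip=ip,b=b).items(): print(n,proj(pp,X))
E
sed -i 's/atz(ps\[n\],u,.087)/atz(ps[n],u,.087)/' fit.py
python3 a.py
python3 - <<'E'
import sys;sys.path.insert(0,'.')
from wr import *
hub=atz(pp,(419,118),.11);nose=atz(pp,(367,206),.088);barb=atz(pp,(394,222),.065);iv=atz(pp,(268,120),.095);le=atz(pp,(257,8),.088)
for n,X in zip(("hub","nose","barb","iv","le"),(hub,nose,barb,iv,le)):print(n,X.round(4))
an=lambda a,b:np.arctan2(*(b-a)[[1,0]])
print('arm',an(hub,nose),'barb',an(hub,barb),'pipe+pi/2',an(iv,hub)-np.pi/2,'lever',an(le,iv))
E
```

```text
3.55 [ 0.61959501 -0.18710932  0.24819853] [[294.0, 0.0, 323.0], [0.0, 294.0, 200.0], [0.0, 0.0, 1.0]]
0.0095 0.022 [[290.0, 259.0], [323.0, 259.0], [355.0, 259.0]]
0.0095 -0.02 [[280.0, 301.0], [323.0, 301.0], [365.0, 301.0]]
-0.0095 0.022 [[289.0, 229.0], [323.0, 229.0], [356.0, 229.0]]
-0.0095 -0.02 [[278.0, 263.0], [322.0, 263.0], [366.0, 263.0]]
sp [413.36827318 116.0315782 ]
ip [260.81651268 116.64296828]
b [394.25524178 234.79310723]
3.6 [ 0.61949928 -0.18570355  0.24835994] [[294.0, 0.0, 323.0], [0.0, 294.0, 200.0], [0.0, 0.0, 1.0]]
hub [ 0.5432 -0.1029  0.11  ]
nose [ 0.6338 -0.1388  0.088 ]
barb [ 0.6576 -0.1023  0.065 ]
iv [ 0.5518 -0.2413  0.095 ]
le [ 0.4553 -0.2528  0.088 ]
arm -0.3778593926595157 barb 0.004601668399808699 pipe+pi/2 0.06164576052201154 lever 0.11819652494936372
```

Run:
```python
from h import *
print(observe()["position"])
p=get_image("side");i=p["color"][60:260,150:400,::-1];cv2.imwrite('pics/sd1c.png',cv2.resize(i,None,fx=3.,fy=3.,interpolation=2))
i=cv2.imread('pics/s1.png')[0:200,220:470];cv2.imwrite('pics/s1d.png',cv2.resize(i,None,fx=3.,fy=3.,interpolation=2))
```

```text
[ 0.61945755 -0.18487947  0.24854353]
```

View pics/s1d.png

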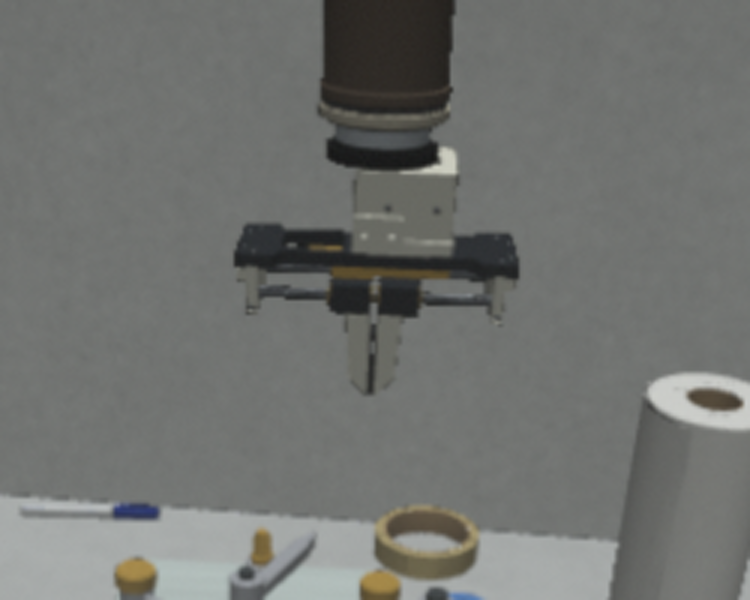

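View pics/sd1c.png

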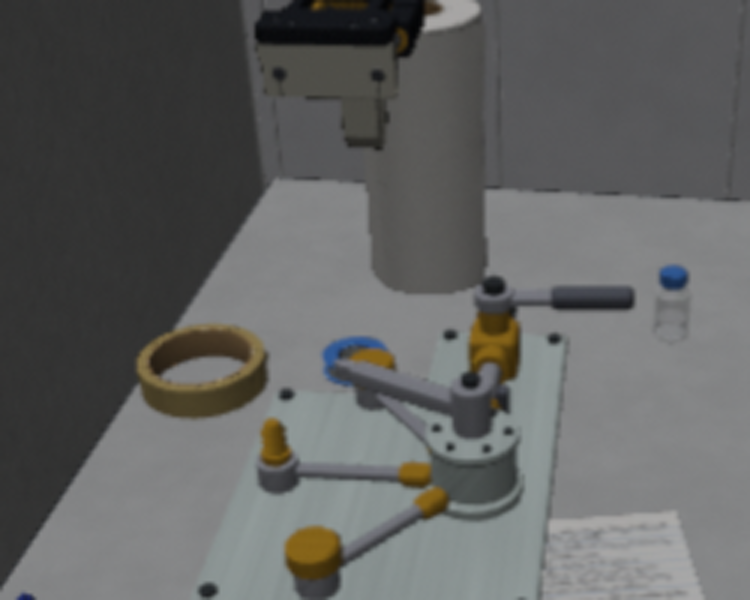

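Emit:
arm_command --plan '[[[0.001,0.04,-0.004],[0,0,0]],[[0.002,0.08,-0.008],[0,0,0]],[[0.002,0.12,-0.008],[0,0,0]],[[0.002,0.15,-0.008],[0,0,0]],[[0.002,0.15,-0.008],[0,0,0]]]'

```text
clock: 4.2
position: [0.6193, -0.1913, 0.0949]
ee_rot: [-1.568, -0.036, 0.047]
force: [-0.4, 0.8, -0.5]
width: 0.009
```

Emit:
arm_command --plan '[[[0,0,0],[0,0,0]],[[0,0,0],[0,0,0]],[[0,0,0],[0,0,0]]]'

```text
clock: 4.5
position: [0.6233, -0.1941, 0.1009]
ee_rot: [-1.571, -0.043, 0.037]
force: [-0.9, 0.9, 0.4]
width: 0.005
```

```bash
python3 go.py .623 -.135 .097
python3 - <<'E'
from h import *
p=get_image("side");i=p["color"][60:260,150:400,::-1];cv2.imwrite('pics/sd2c.png',cv2.resize(i,None,fx=3.,fy=3.,interpolation=2))
E
```

```text
4.5 [ 0.6233 -0.1941  0.1009] yaw x 0.051 shift [0.0027 0.0039 0.059 ] w 0.005377483708812957 [-0.    0.64  0.34  1.68 -0.26  0.87  2.07]
```

View pics/sd2c.png

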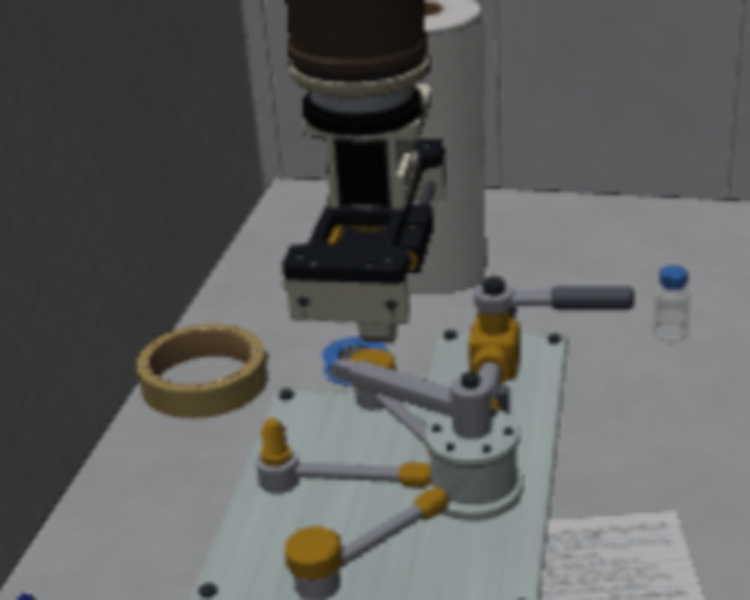

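Emit:
arm_command --plan '[[[0,0.002,0.006],[0,0,0]],[[0,0.002,0.012],[0,0,0]],[[0,0.002,0.017],[0,0,0]],[[0,0.002,0.021],[0,0,0]],[[0,0.002,0.025],[0,0,0]]]'

```text
clock: 5.05
position: [0.6208, -0.1684, 0.0967]
ee_rot: [-1.57, -0.04, 0.04]
force: [0.4, -0.8, -0.2]
width: 0.006
```

Emit:
arm_command --plan '[[[0,0,0.004],[0,0,0]],[[0,0,0.008],[0,0,0]],[[0,0,0.012],[0,0,0]],[[0,0,0.016],[0,0,0]],[[0,0,0.02],[0,0,0]]]'

```text
clock: 5.55
position: [0.6196, -0.1488, 0.0967]
ee_rot: [-1.57, -0.04, 0.04]
force: [1.6, -1.9, -0.5]
width: 0.011
```

```bash
python3 go.py .623 -.135 .097
python3 - <<'E'
from wr import *
save(p,"w3")
E
```

```text
5.55 [ 0.6196 -0.1488  0.0967] yaw x 0.051 shift [ 0.0041 -0.0003  0.0136] w 0.011059038125507332 [-0.07  0.62  0.34  1.72 -0.26  0.85  2.01]
5.55 [ 0.61962331 -0.14877389  0.0966951 ] [[294.0, 0.0, 323.0], [0.0, 294.0, 200.0], [0.0, 0.0, 1.0]]
```

View pics/w3.png

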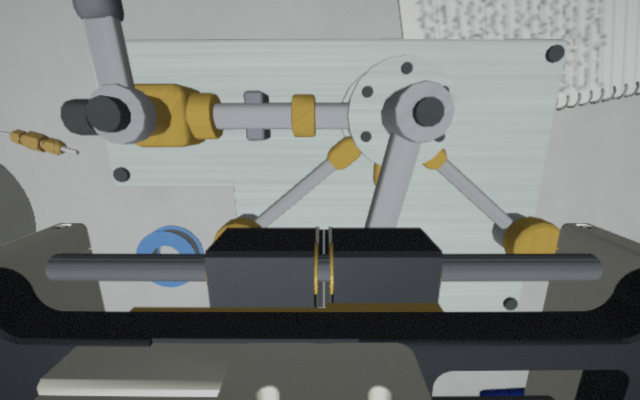

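```bash
cat > ang.py <<'E'
import sys
from wr import *
u=tuple(map(float,sys.argv[1:5]))
P=np.array([.542,-.1096,.092]);h=atz(pp,u[:2],.11);a=atz(pp,u[2:],.092)
for b in(h,P): d=a-b;print('hub',h.round(4),'pt',a.round(4),'ang-yaw',(np.arctan2(d[1],d[0])-.05).round(3))
E
python3 ang.py 428 111 381 226
```

```text
5.6 [ 0.61968247 -0.14768354  0.09657897] [[294.0, 0.0, 323.0], [0.0, 294.0, 200.0], [0.0, 0.0, 1.0]]
hub [ 0.545  -0.1092  0.11  ] pt [ 0.6008 -0.1191  0.092 ] ang-yaw -0.225
hub [ 0.545  -0.1092  0.11  ] pt [ 0.6008 -0.1191  0.092 ] ang-yaw -0.21
```

Emit:
arm_command --plan '[[[0,0,0.003],[0,0,0]],[[0,0,0.006],[0,0,0]],[[0,0,0.009],[0,0,0]],[[0,0,0.012],[0,0,0]],[[0,0,0.014],[0,0,0]]]'

```text
clock: 6.15
position: [0.6192, -0.1346, 0.0967]
ee_rot: [-1.57, -0.04, 0.04]
force: [1.0, -2.2, -0.2]
width: 0.004
```

Run:
```python
from wr import *
save(p,"w4")
```

```text
6.15 [ 0.61915448 -0.13457146  0.09672727] [[294.0, 0.0, 323.0], [0.0, 294.0, 200.0], [0.0, 0.0, 1.0]]
```

View pics/w4.png

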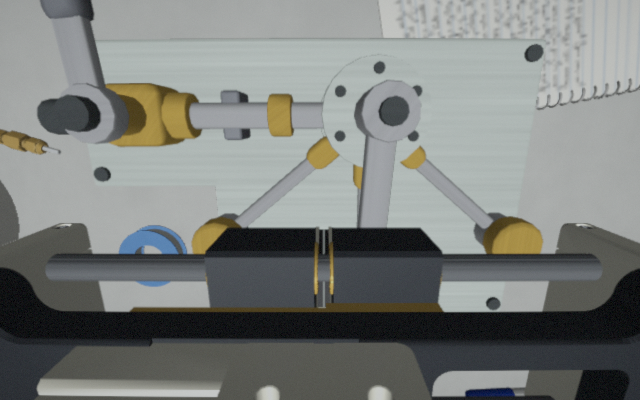

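```bash
python3 ang.py 394 110 373 226
```

```text
6.2 [ 0.61917218 -0.13424361  0.09672107] [[294.0, 0.0, 323.0], [0.0, 294.0, 200.0], [0.0, 0.0, 1.0]]
hub [ 0.5448 -0.1094  0.11  ] pt [ 0.6005 -0.1096  0.092 ] ang-yaw -0.055
hub [ 0.5448 -0.1094  0.11  ] pt [ 0.6005 -0.1096  0.092 ] ang-yaw -0.051
```

Remaining 0.053 rad × 0.08 ≈ 4 mm. Then I back off.

Emit:
arm_command --plan '[[[0,0,0.002],[0,0,0]],[[0,0,0.004],[0,0,0]],[[0,0,0.0045],[0,0,0]],[[0,0,0.0045],[0,0,0]]]'

```text
clock: 6.65
position: [0.6188, -0.1303, 0.0967]
ee_rot: [-1.57, -0.04, 0.04]
force: [0.2, -0.5, 0.2]
width: 0.009
```

Emit:
arm_command --plan '[[[0,0,-0.01],[0,0,0]],[[0,0,-0.02],[0,0,0]],[[0,-0.04,-0.02],[0,0,0]],[[0,-0.08,-0.02],[0,0,0]],[[-0.02,-0.12,-0.02],[0,0,0]]]'

```text
clock: 7.15
position: [0.601, -0.1521, 0.2178]
ee_rot: [-1.571, -0.04, 0.04]
force: [-0.2, 0.3, 0.5]
width: 0.01
```

Emit:
arm_command --plan '[[[-0.04,0,0],[0,0,0]],[[-0.08,0,0],[0,0,0]],[[-0.08,0,0],[0,0,0]],[[-0.08,0,0],[0,0,0]]]'

```text
clock: 7.55
position: [0.5193, -0.1565, 0.2172]
ee_rot: [-1.57, -0.039, 0.038]
force: [0.7, -0.2, -0.4]
width: 0.006
```

Run:
```python
from wr import *
save(p,"w5")
p=get_image("side");i=p["color"][60:260,150:400,::-1];cv2.imwrite('pics/sd5c.png',cv2.resize(i,None,fx=3.,fy=3.,interpolation=2))
```

```text
7.55 [ 0.5193005  -0.15650672  0.21717746] [[294.0, 0.0, 323.0], [0.0, 294.0, 200.0], [0.0, 0.0, 1.0]]
```

View pics/w5.png

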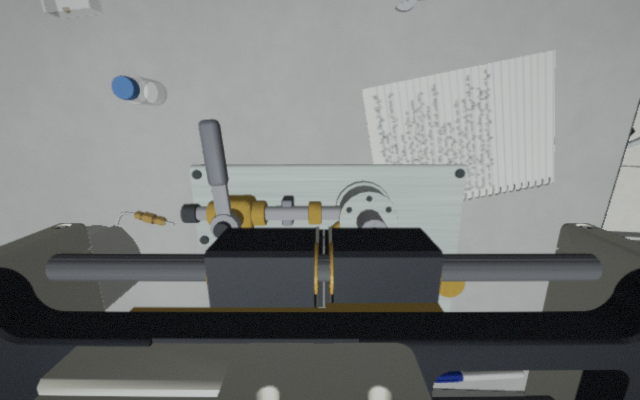

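View pics/sd5c.png

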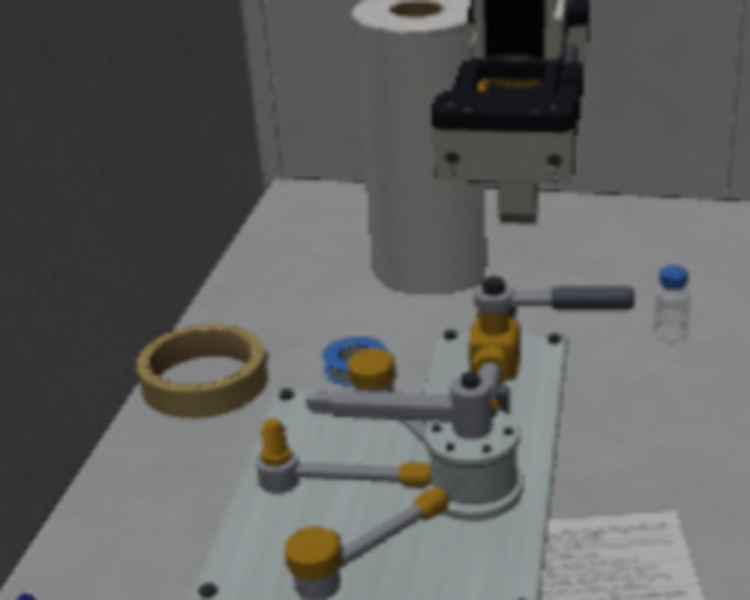

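```bash
python3 - <<'E'
from h import *
p=get_image("side");X=atz(p,(150+310/3,60+400/3),.087);d=X-[.542,-.1096,.087];print(X,np.arctan2(d[1],d[0])-.05)
p=get_image("scene");save(p,'s5');i=p["color"][120:300,220:450,::-1];cv2.imwrite('pics/s5c.png',cv2.resize(i,None,fx=3.3,fy=3.3,interpolation=2))
E
python3 go.py .475 -.2 .25
```

```text
[ 0.64499386 -0.10242833  0.087     ] 0.01951980396425379
7.75 [ 0.5209 -0.1557  0.2166] yaw x 0.051 shift [-0.0481 -0.0334 -0.0419] w 0.0006769568137251795 [-0.12  0.34  0.41  1.84 -0.16  0.99  1.98]
```

View pics/s5c.png

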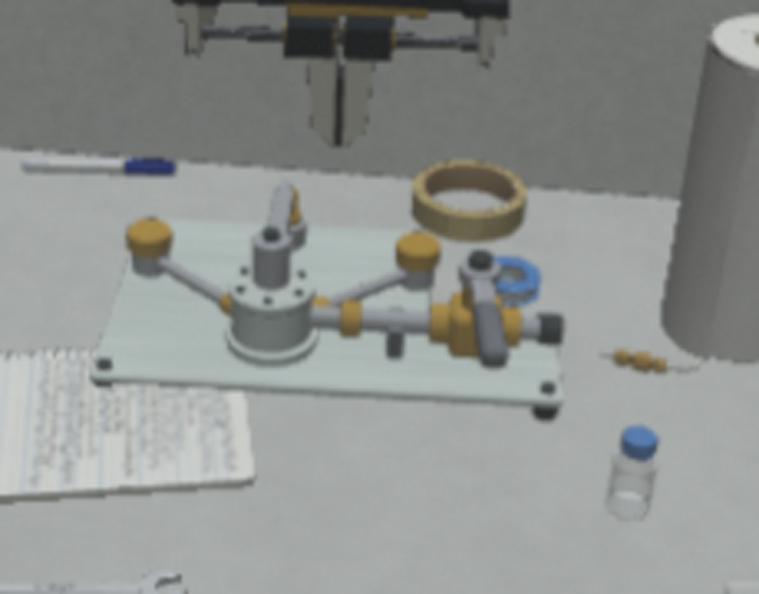

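```bash
cat > path.py <<'E'
from h import *
P=np.array([.549,-.2495]);y=.05
Rz=np.array([[np.cos(y),-np.sin(y)],[np.sin(y),np.cos(y)]])
# manifold-frame path == tool frame (tool x=manifold x, tool z=manifold y)
for th in np.linspace(0,1.6,17):
    r=.06+.02*th/1.6
    d=np.array([-np.cos(th),-np.sin(th)]);m=np.array([np.sin(th),-np.cos(th)])
    c=r*d-.009*m-[.0095,-.018]
    print(th.round(2),'local',c.round(4),'world',(P+Rz@c).round(4))
print('start',P+Rz@[-.0695,.05])
s=observe();print(s["position"],Rz.T@(s["position"][:2]-P))
E
python3 path.py; python3 go.py .477 -.203 .102
```

```text
0.0 local [-0.0695  0.027 ] world [ 0.4782 -0.226 ]
0.1 local [-0.0713  0.0208] world [ 0.4767 -0.2323]
0.2 local [-0.0725  0.0144] world [ 0.4758 -0.2387]
0.3 local [-0.0731  0.0078] world [ 0.4756 -0.2454]
0.4 local [-0.0729  0.001 ] world [ 0.4762 -0.2522]
0.5 local [-0.072  -0.0059] world [ 0.4774 -0.259 ]
0.6 local [-0.0703 -0.0127] world [ 0.4794 -0.2657]
0.7 local [-0.0679 -0.0194] world [ 0.4822 -0.2723]
0.8 local [-0.0647 -0.0259] world [ 0.4857 -0.2786]
0.9 local [-0.0608 -0.0322] world [ 0.4898 -0.2847]
1.0 local [-0.0562 -0.0381] world [ 0.4947 -0.2904]
1.1 local [-0.051  -0.0436] world [ 0.5003 -0.2956]
1.2 local [-0.0451 -0.0486] world [ 0.5064 -0.3003]
1.3 local [-0.0386 -0.0531] world [ 0.5131 -0.3044]
1.4 local [-0.0315 -0.0568] world [ 0.5203 -0.3078]
1.5 local [-0.024  -0.0599] world [ 0.528  -0.3105]
1.6 local [-0.0162 -0.0622] world [ 0.536  -0.3125]
start [ 0.4770879  -0.20303604]
[ 0.5209488  -0.15569411  0.21659837] [-0.0233278   0.09509063]
7.75 [ 0.5209 -0.1557  0.2166] yaw x 0.051 shift [-0.0463  0.1146 -0.045 ] w 0.0006769568137251795 [-0.12  0.34  0.41  1.84 -0.16  0.99  1.98]
```

Emit:
arm_command --plan '[[[-0.023,0,-0.022],[0,0,0]],[[-0.046,0,-0.045],[0,0,0]],[[-0.046,0.04,-0.045],[0,0,0]],[[-0.046,0.08,-0.045],[0,0,0]],[[-0.046,0.113,-0.045],[0,0,0]]]'

```text
clock: 8.25
position: [0.4767, -0.203, 0.1019]
ee_rot: [-1.571, -0.04, 0.04]
force: [0.2, 0.8, -0.3]
width: 0.005
```

Emit:
arm_command --plan '[[[0,0,0],[0,0,0]],[[0,0,0],[0,0,0]],[[0,0,0],[0,0,0]]]'

```text
clock: 8.55
position: [0.4777, -0.2034, 0.1052]
ee_rot: [-1.571, -0.042, 0.038]
force: [-0.5, 0.3, -0.9]
width: 0.005
```

```bash
python3 path.py|tail -1;  python3 - <<'E'
from h import *
p=get_image("scene");save(p,'s6');i=p["color"][120:300,220:450,::-1];cv2.imwrite('pics/s6c.png',cv2.resize(i,None,fx=3.3,fy=3.3,interpolation=2))
E
```

```text
[ 0.47770334 -0.20337526  0.10524892] [-0.06890228  0.04963044]
```

View pics/s6c.png

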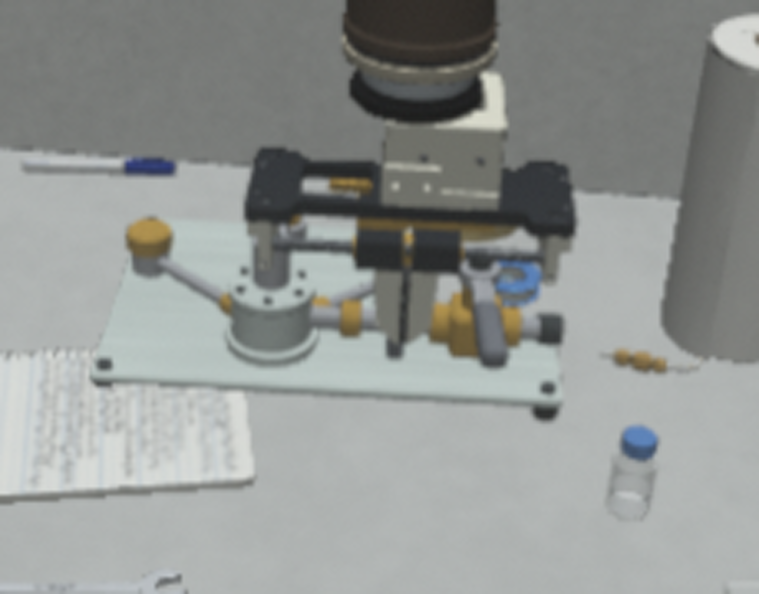

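Emit:
arm_command --plan '[[[0,0.001,-0.008],[0,0,0]],[[0,0.002,-0.015],[0,0,0]],[[-0.001,0.002,-0.02],[0,0,0]],[[-0.002,0.002,-0.025],[0,0,0]],[[-0.002,0.002,-0.03],[0,0,0]]]'

```text
clock: 9.1
position: [0.4756, -0.2335, 0.1018]
ee_rot: [-1.57, -0.039, 0.04]
force: [-0.1, 1.2, 0.7]
width: 0.006
```

Emit:
arm_command --plan '[[[-0.001,0,-0.004],[0,0,0]],[[-0.001,0,-0.008],[0,0,0]],[[-0.0015,0,-0.012],[0,0,0]],[[-0.0015,0,-0.016],[0,0,0]],[[-0.001,0,-0.02],[0,0,0]]]'

```text
clock: 9.6
position: [0.476, -0.2531, 0.1018]
ee_rot: [-1.57, -0.04, 0.04]
force: [1.2, 1.9, 1.7]
width: 0.006
```

```bash
python3 path.py|tail -1;  python3 - <<'E'
from h import *
p=get_image("scene");save(p,'s7');i=p["color"][120:300,220:450,::-1];cv2.imwrite('pics/s7c.png',cv2.resize(i,None,fx=3.3,fy=3.3,interpolation=2))
E
```

```text
[ 0.47604089 -0.25306378  0.10178326] [-7.30460458e-02  8.71102329e-05]
```

View pics/s7c.png

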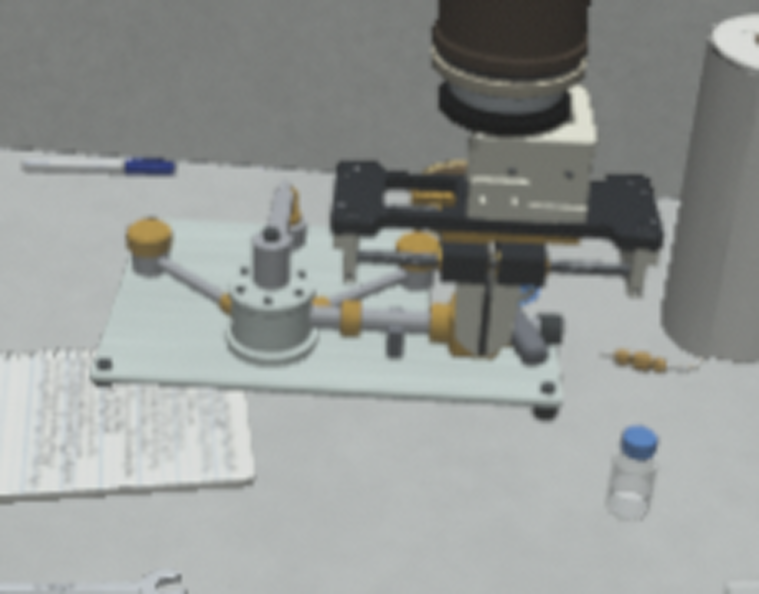

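Emit:
arm_command --plan '[[[0.0005,0,-0.004],[0,0,0]],[[0.0015,0,-0.008],[0,0,0]],[[0.0025,0,-0.012],[0,0,0]],[[0.004,0,-0.016],[0,0,0]],[[0.005,0,-0.02],[0,0,0]]]'

```text
clock: 10.15
position: [0.4819, -0.273, 0.1017]
ee_rot: [-1.57, -0.04, 0.04]
force: [1.0, 2.5, 1.8]
width: 0.007
```

Emit:
arm_command --plan '[[[0.0015,0,-0.004],[0,0,0]],[[0.0035,0,-0.0075],[0,0,0]],[[0.006,0,-0.011],[0,0,0]],[[0.008,0,-0.0145],[0,0,0]],[[0.011,0,-0.018],[0,0,0]]]'

```text
clock: 10.65
position: [0.4938, -0.2903, 0.1016]
ee_rot: [-1.57, -0.039, 0.04]
force: [0.2, 1.7, 1.9]
width: 0.002
```

```bash
python3 path.py|tail -1;  python3 - <<'E'
from wr import *
save(p,'w8')
p=get_image("scene");i=p["color"][120:300,220:450,::-1];cv2.imwrite('pics/s8c.png',cv2.resize(i,None,fx=3.3,fy=3.3,interpolation=2))
E
```

```text
[ 0.49375993 -0.29034132  0.1016454 ] [-0.05721225 -0.03802943]
10.65 [ 0.49375993 -0.29034132  0.1016454 ] [[294.0, 0.0, 323.0], [0.0, 294.0, 200.0], [0.0, 0.0, 1.0]]
```

View pics/s8c.png

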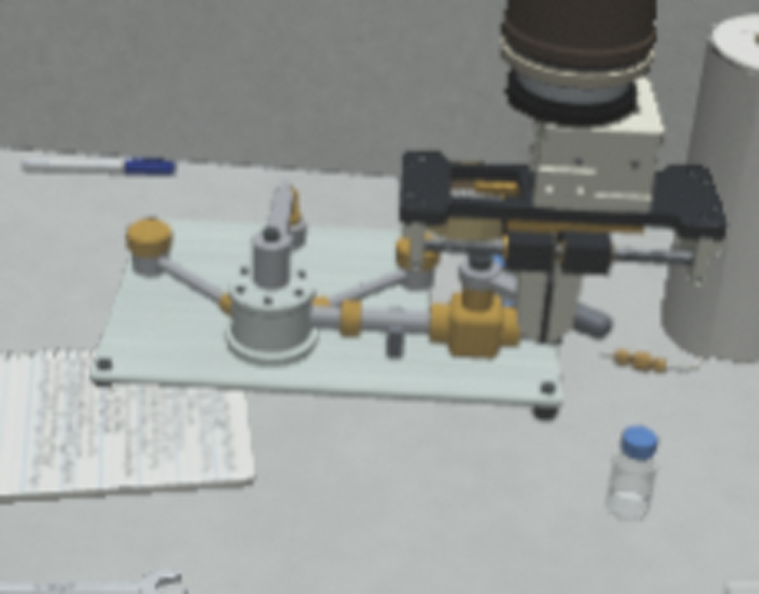

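View pics/w8.png

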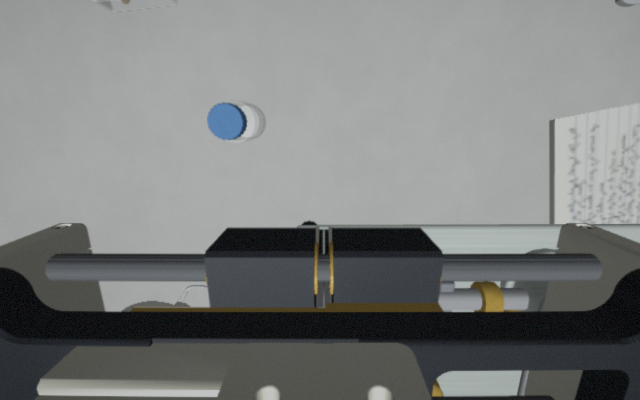

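Emit:
arm_command --plan '[[[0.003,0,-0.003],[0,0,0]],[[0.006,0,-0.0055],[0,0,0]],[[0.009,0,-0.008],[0,0,0]],[[0.012,0,-0.0105],[0,0,0]],[[0.0155,0,-0.013],[0,0,0]]]'

```text
clock: 11.25
position: [0.5101, -0.3024, 0.1017]
ee_rot: [-1.57, -0.04, 0.04]
force: [-2.5, 2.3, 0.9]
width: 0.006
```

Emit:
arm_command --plan '[[[0.0035,0,-0.002],[0,0,0]],[[0.007,0,-0.004],[0,0,0]],[[0.0105,0,-0.006],[0,0,0]],[[0.014,0,-0.0075],[0,0,0]],[[0.0175,0,-0.009],[0,0,0]]]'

```text
clock: 11.75
position: [0.5281, -0.3105, 0.1017]
ee_rot: [-1.57, -0.04, 0.04]
force: [-1.6, 1.5, 0.8]
width: 0.0
```

```bash
python3 path.py|tail -1;  python3 - <<'E'
from h import *
for n,(a,b) in dict(scene=(120,220),side=(60,150)).items():
  p=get_image(n);i=p["color"][a:a+190,b:b+240,::-1];cv2.imwrite(f'pics/{n}9c.png',cv2.resize(i,None,fx=3,fy=3,interpolation=2))
E
```

```text
[ 0.52805851 -0.31053835  0.10165646] [-0.02396597 -0.05991543]
```

View pics/scene9c.png

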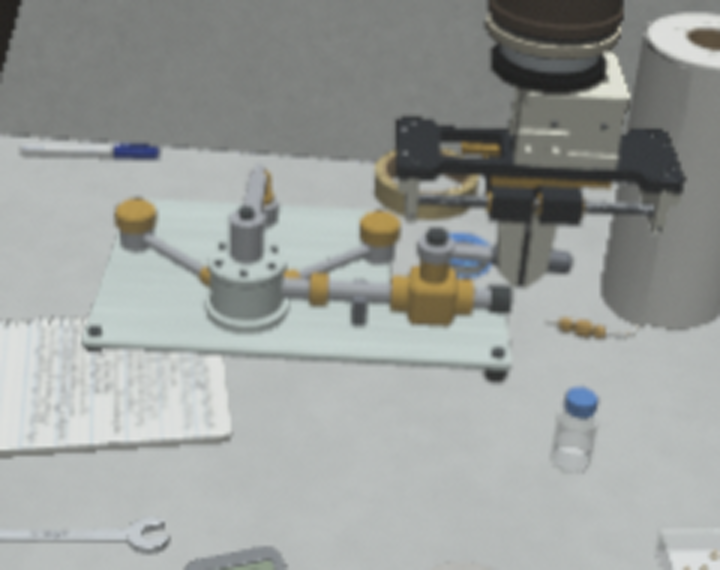

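View pics/side9c.png

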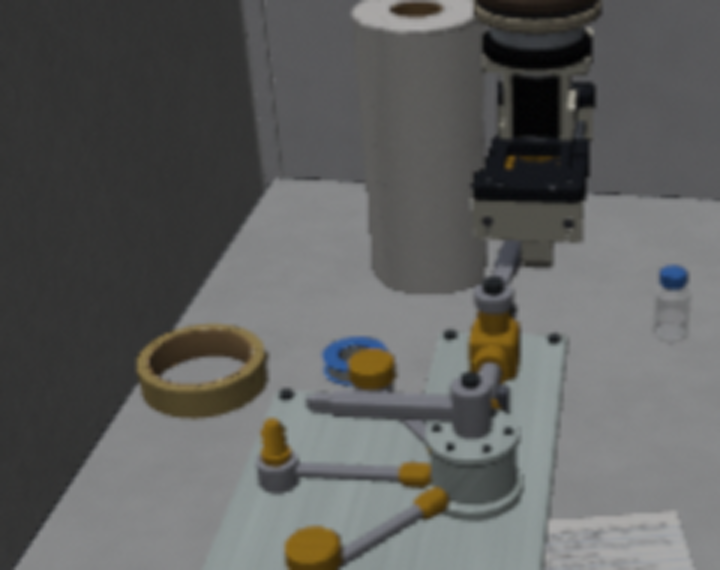

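Emit:
arm_command --plan '[[[0.002,0,-0.0005],[0,0,0]],[[0.004,0,-0.001],[0,0,0]],[[0.006,0,-0.001],[0,0,0]],[[0.006,0,-0.001],[0,0,0]]]'

```text
clock: 12.25
position: [0.5342, -0.3114, 0.1018]
ee_rot: [-1.571, -0.04, 0.04]
force: [0.2, -0.4, 0.2]
width: 0.006
```

Emit:
arm_command --plan '[[[-0.01,0,0],[0,0,0]],[[-0.025,0,0],[0,0,0]],[[-0.03,-0.03,0],[0,0,0]],[[-0.05,-0.07,0.01],[0,0,0]],[[-0.07,-0.11,0.02],[0,0,0]]]'

```text
clock: 12.75
position: [0.4617, -0.2946, 0.2126]
ee_rot: [-1.57, -0.039, 0.04]
force: [-0.6, 0.2, 0.7]
width: 0.006
```

Emit:
arm_command --plan '[[[-0.02,-0.03,0.03],[0,0,0]],[[-0.04,-0.06,0.06],[0,0,0]],[[-0.04,-0.08,0.09],[0,0,0]],[[-0.04,-0.08,0.09],[0,0,0]],[[-0.04,-0.08,0.09],[0,0,0]]]'

```text
clock: 13.25
position: [0.4185, -0.2066, 0.2922]
ee_rot: [-1.57, -0.043, 0.039]
force: [0.0, -1.0, 0.5]
width: 0.006
```

```bash
cat > chk.py <<'E'
from wr import *
save(p,'w10')
s=observe();print(s["position"],abs(s["dq"]).max())
for n,(a,b) in dict(scene=(120,220),side=(60,150)).items():
  p=get_image(n);save(p,n+'10');i=p["color"][a:a+190,b:b+240,::-1];cv2.imwrite(f'pics/{n}10c.png',cv2.resize(i,None,fx=3,fy=3,interpolation=2))
  for t,z in dict(inlet_lever_end=.085,vial_c=0,brass_fitting_a=0,ptfe_tape=0,pointer_aim=.085).items():
    for r in place_of(p,t)[:2]: print(n,t,round(r["confidence"],2),np.round(r["point"],1),np.round(atz(p,r["point"],z),4))
E
python3 chk.py
```

```text
13.25 [ 0.41847964 -0.2066197   0.29216172] [[294.0, 0.0, 323.0], [0.0, 294.0, 200.0], [0.0, 0.0, 1.0]]
[ 0.41816288 -0.2072291   0.29149789] 0.02683357464562109
scene inlet_lever_end 0.82 [413.1 204.8] [ 0.5568 -0.3559  0.085 ]
scene vial_c 0.76 [408.8 272.1] [ 0.4307 -0.3507  0.    ]
scene brass_fitting_a 0.48 [416.3 232.3] [ 0.5716 -0.3762  0.    ]
scene ptfe_tape 0.47 [368.4 206.1] [ 0.6664 -0.2619  0.    ]
scene ptfe_tape 0.3 [344.5 199. ] [ 0.6907 -0.1992  0.    ]
scene pointer_aim 0.55 [304.8 172.6] [ 0.6633 -0.0987  0.085 ]
side inlet_lever_end 0.62 [320.7 137.3] [ 0.5506 -0.3488  0.085 ]
side vial_c 0.79 [373.1 169.7] [ 0.4259 -0.3594  0.    ]
side vial_c 0.67 [311.4 220.9] [ 0.5419 -0.1428  0.    ]
side ptfe_tape 0.75 [269.8 181.8] [ 0.6607 -0.2768  0.    ]
```

View pics/scene10c.png

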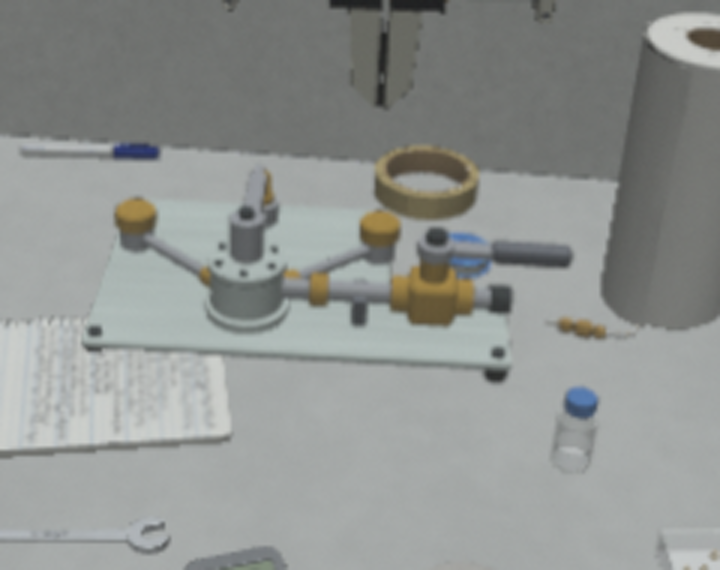

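View pics/side10c.png

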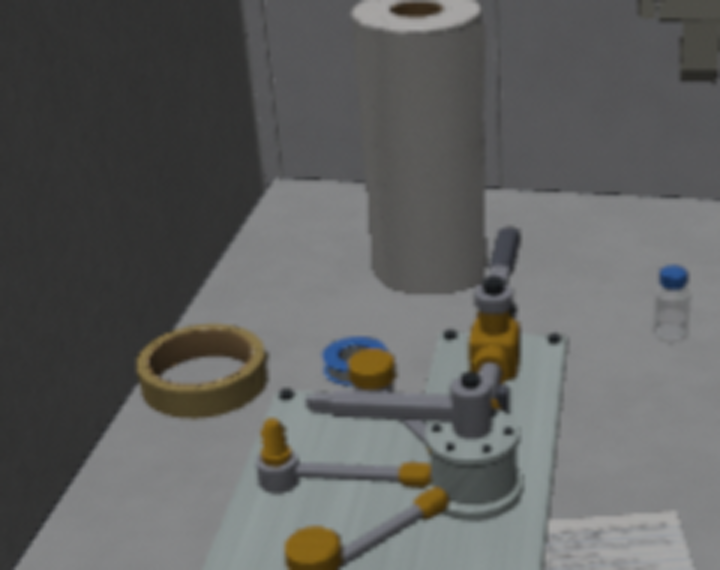

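View pics/w10.png

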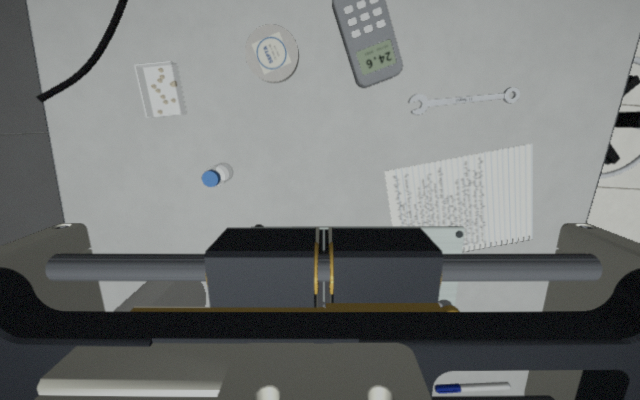

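```bash
python3 -c "
from cell import *
print(observe()['clock'],sign_off())"
```

```text
the job is handed in; nothing more can be done
13.9 None
```

I turned the selector arm to the barbed outlet, then opened the inlet valve's lever, and handed the job in at 13.9 s. The sign-off gives no verdict, so what follows is from my own checks.

- **Selector arm:** The barb is the middle outlet. I pushed the arm with a closed fingertip from about −0.42 rad to about 0. The last pictures put the aim point roughly 10 mm or less from the barb (limit 18 mm), and the arm's line within about 0.02 rad of it. The lever was still shut at that point, measured at about 0.06–0.10 rad.
- **Inlet lever:** I then pushed it round to about 1.57 rad, in line with the pipe and away from the selector. This comes from the end point averaged over two cameras.
- **Forces:** The readings at the end of each pushing move never passed about 4 N.
- **Loose items:** The vial, fitting and tape roll look unmoved in the before and after pictures. The detector placed them up to about 13 mm from their starting readings, and its two cameras disagree by about as much, so I put that down to noise. The fitting was not detected in the last side picture.
- **At hand-in:** The gripper was clear of everything, about 0.29 m up.

My first pose fit disagreed by several pixels because I had assumed the valve hub was 110 mm high. Using 95 mm brought the fit to within 2 pixels.

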